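Lock the sample collar and hold the amber check filter in the photometer

ROBOT

A 7-joint arm with a two-finger parallel gripper is mounted at the origin on the work surface. World frame = base frame: x ahead of the robot, y to its left, z up, the work surface at z = 0. Lengths are in m, angles in rad, forces in N, time in s.
With the tool pointing down it reaches from about 0.425 to 0.95 m from the base axis. Payload 16.7 kg.
Tool frame: the origin (TCP) lies at the very end of the fingers, on their centre line; the grasp point (between the pads) lies grasp_offset behind it (grasp_offset is the distance from the TCP to the grasp point, in m); x points along the fingers, y is the direction in which the jaws open and shut, and the axes are right-handed (so a half turn about x gives the same grasp; the last joint's range is limited). The gripper opens to 94 mm and grips with 3 to 60 N. Pads are 16 mm wide; open, the fingers measure 119 mm over their backs; the gripper's body (75 mm by 177 mm) begins 78 mm behind the grasp point.
Start: joints at [-0.149, 0.426, 0.074, 1.606, -0.034, 1.111, -0.067], TCP at [0.675, -0, 0.205] pointing down, gripper open.
Joint ranges: [-2.85, 2.85], [-0.5, 2.14], [-1.23, 1.37], [0.21, 2.46], [-1.02, 4.16], [0.16, 2.05], [-2.73, 2.73]. Speed limits (rad/s): [1.89, 1.89, 2.39, 2.39, 3.01, 3.01, 3.01].

INTERFACE

Orientations are given as [roll, pitch, yaw] about the fixed x, y, z axes, in that order (R = Rz(yaw) Ry(pitch) Rx(roll)).
In Python, from plant import observe, capture, camera_params, hand_in, search_frame, pinpoint, grasp_offset gives the robot as it stands.
- The arm moves only by the shell command python3 -m pendant 'ROWS' [FORCE]. ROWS is JSON, a list of rows, each a list of 7 numbers: the shift along the tool's x, y, z in mm, then the turn, a rotation vector about the tool's x, y, z in degrees, then the gripper's target within -1 to 1 (shut at 1, half-way at 0, fully open at -1). In form: [[x, y, z, wx, wy, wz, fingers], ...]. A call has 1 to 8 rows; each row is the pose to reach, as a shift and turn from the pose commanded when the call began, along the tool's axes at that moment; what a row does not reach only later rows make up. A row lasts 1/10 s, in which the tool goes at most 50 mm and 8.59 degrees, less where a joint would pass 70% of its speed; a pose out of reach is approached as far as the arm can. A call with a gripper value outside its range is refused whole. The fingers move at their own pace and stop on an object; FORCE is the grip in N (left out, the last holds). Time passes only in rows, so rows that repeat a pose let the fingers close. It gives the time, the measured TCP pose, the force and the opening at its end, in the units of the state.
- observe(): the state, without advancing time (a new reading comes with each control period).
- capture(name): name is "scene" or "side" or "wrist"; returns the picture (400x640x3 uint8, red, green, blue); there is no depth.
- camera_params(name): a dict with "fov_y" (degrees; the focal length in pixels is half the picture's height over the tangent of half this angle, whatever the lens; pixels are square), "cx", "cy" (the principal point, pixels), "R" (3x3) and "t" (3): a world point X has camera coordinates R X + t. Camera axes: x right, y down, z forward; pixel columns grow to the right and rows downward; lengths in m; the calibration is good to about 2 mm. The wrist camera is an equidistant fisheye: a pixel r from the principal point sees the ray r / f radians off the axis. A picture is of the moment at which its call begins: read the wrist's pose just before it. camera_params takes no time and is no camera call; for the wrist camera it gives the pose at the moment of the call.
- hand_in(): hands the job in, once; it reports no verdict.
Trained networks look in the newest picture that a camera, given by its name, has taken for a name from the list of things; names that differ only in an ending like _2 or _b are one class to them, and where a whole thing is asked for, a point or a joint stands for the part that bears it (a point fixed in the world has none). Each returns a list of dicts, best first, with "conf" (0 to 1); they miss things now and then, are a little off and sometimes report something else, mostly with a low value. They report only what shows in the picture. A call takes as long as a camera call. They do not tell look-alikes from the thing itself.
- search_frame(camera, query): "position" ([column, row] in pixels, amid what is visible of it).
- pinpoint(camera, query): "position" ([column, row] in pixels: a listed point, or the origin of a listed thing).
The state is a dict: "t": time; "joint_pos": joint angles; "joint_vel": joint speeds; "tau": joint torques, N m; "position": TCP position; "orientation": TCP orientation; "wrist_force": force on the tool from outside, world axes, zero at the start; "torque": the same for the moment, N m; "grip_width": finger opening in m.
Only numpy, scipy, OpenCV 4.12 (cv2) and the standard library are available. Lean on these libraries where they do the work, as an engineer would, in place of code of your own. Each camera call takes 0.05 s, during which the arm holds its last target. There are 200 camera calls.

TASK

Turn the black lock collar round the vial of the photometer clockwise, by its upright pin, to the red mark. Then take the check filter with the orange handle out of the rack, lower it upright through the slot in the photometer's blue top until the white line round its blade is level with that top, and finish while still holding it there, still, without pressing it against the slot. Leave the other filters and the glassware where they are.

Things in the scene. Friction and masses are not known exactly. Their poses are not given: they have to be found in the camera images.
- photometer: bench photometer, fixed, white, 180 (x) by 310 (y: -170 to 140) mm. Origin at the bench, z up, its pose differs each time. Its left part (y 0 to 140) is a hood with a blue top 120 mm above the bench; its right part is a deck 85 mm high with the vial and collar at x 0, y -90.
- slot (a point): centre of the slot in the blue hood top, at the top face (120 mm above the bench; photometer x 0, y 50); axes as the photometer's. The slot is 36 mm along x and 8 mm along y, straight down, through a 12 mm thick plate with a 3 mm bevelled mouth, framed by a yellow line; under it is a wider cavity whose floor is 100 mm below the top.
- collar (a joint): angle of the lock collar about its upright axis, rad, growing clockwise seen from above: at 0 its arm points along the photometer's +x, at the red mark (1.5) nearly along its -y. A stop lies just past the mark at 1.56; it counts as locked above 1.4. Starts at 0 to 0.5. Turns freely with light friction (about 2 N at the pin) and stays where it is left.
- collar_axis (a point): point on the collar's turning axis, 103 mm above the bench (top of the black collar, 61 mm across); the blue vial cap inside it stands 105 mm above the bench.
- collar_pin (a point): centre of the top end of the collar's upright round aluminium pin, 12 mm in diameter, 50 mm from the axis, top 148 mm above the bench; it stands free for 50 mm above its black arm (arm top 98 mm above the bench).
- wand_amber: the check filter to use: flat upright wand. Black blade 34 (x) by 6 (y) mm, from 0 to 85 mm height, foot slightly narrowed over its lowest 2 mm, with an amber disc centred 32 mm up; above it an orange handle 30 (x) by 14 (y) mm from 85 to 125 mm height, to be gripped across y. Origin: centre of the underside. About 60 g. Stands upright in one of the three rack places, which one differs.
- amber_line (a point): point on the wand's axis at the middle of the 3 mm high white line round its blade, 70 mm above its underside
- rack: fixed rack, 190 (x) by 60 (y) mm, origin at the bench under its centre. Three slots in a line along its x at -55, 0 and 55 mm, each 36 by 8 mm (long side along x), in a plate whose top is 53 mm above the bench; the wands stand on its floor 12 mm above the bench, their x along the rack's x.
- wand_green: like wand_amber in shape and size, but with a green handle and disc; a bystander, leave it in the rack
- wand_blue: like wand_amber in shape and size, but with a blue handle and disc; a bystander, leave it in the rack
- bottle: glass bottle with blue cap, 70 mm across, 150 mm high, origin at its underside; bystander behind the photometer
- jar: amber jar with blue cap, 56 mm across, 90 mm high; bystander behind the work area
- beaker: glass beaker, 84 mm across, 110 mm high; bystander behind the rack
- dish: white dish, 90 mm across, 25 mm high; bystander left of the robot
Things that resemble listed ones, but are neither listed nor needed, are in the scene too. Leave any purple or yellow look-alike of the wand_amber alone.

How it is judged:
On the way, in this order (a step that is already met when the one before it is completed fails the run):
1. the collar is turned to its red mark (value of joint collar above 1.4 rad), for 0.2 s.
2. the amber check filter is through the slot with its line level with the top, held by the fingers (x of amber_line in the frame of slot between -0.004 and 0.004 m and y of amber_line in the frame of slot between -0.004 and 0.004 m and z of amber_line in the frame of slot between -0.006 and 0.006 m and angle between wand_amber's own z axis and vertical below 0.1 rad and angle between the x axis of wand_amber and the x axis of photometer, either way round below 0.15 rad and value of joint collar above 1.4 rad and contact force between the fingers and wand_amber above 1 N), for 0.2 s.
At the end, for the whole second after the job is handed in: The collar stands at its mark (above 1.4 rad); the amber check filter is in the slot, upright and in line with it, its white line within 6 mm of the level of the blue top, gripped by the fingers, at rest, and bearing on the photometer with less than 10 N (all of step 2 and contact force between wand_amber and photometer below 10 N and linear speed of wand_amber below 0.02 m/s); the arm keeps its last pose, push and grip.
It fails at once if one of the other two filters is moved by more than 30 mm (distance of any of wand_green, wand_blue from where it was at the start of the episode above 0.03 m).
It fails at once if the bottle, jar, beaker or dish is moved by more than 40 mm (distance of any of bottle, jar, beaker, dish from where it was at the start of the episode above 0.04 m).
It also fails if it takes over 58 s, if anything falls off the work surface, if the arm or the gripper's body presses on something with over 40 N, if the wrist force passes 120 N, or if a joint passes its speed limit or range.

## Working session

There is one attempt and no reset: what is moved stays moved. The work goes in short steps, Python scripts to look and compute and a shell command to move; the robot and the scene stay as the last step left them, time stands still between calls to the robot, and variables do not carry over. Pictures are saved under pics/ and viewed, about 8 in all and at most 12, crops included, and the job is handed in when it is done.

```bash
mkdir -p pics; ls
python3 - <<'E'
from plant import *
import cv2,numpy as np
s=observe();print({k:np.round(v,3).tolist() for k,v in s.items()},grasp_offset)
ims=[]
for c in ["scene","side"]:
    im=capture(c);ims.append(im);cv2.imwrite(f"pics/{c}0.png",im[...,::-1])
    p=camera_params(c);print(c,p)
    for q in ["slot","collar_axis","collar_pin","wand_amber","amber_line","photometer","rack","wand_green","wand_blue"]:
        print(q,[(np.round(d["position"],1).tolist(),round(d["conf"],2)) for d in pinpoint(c,q)][:4])
E
```

```text
pics
{'t': 0.0, 'joint_pos': [-0.149, 0.427, 0.074, 1.607, -0.034, 1.111, -0.067], 'joint_vel': [-0.001, -0.001, 0.001, -0.001, 0.001, 0.0, -0.0], 'tau': [-0.004, -93.584, 3.665, -45.42, -0.049, 0.02, -0.0], 'position': [0.675, -0.0, 0.205], 'orientation': [-1.525, 1.57, -3.096], 'wrist_force': [-0.107, -0.246, -0.435], 'torque': [-0.012, 0.017, 0.039], 'grip_width': 0.094} 0.0188
scene {'fov_y': 51.19193420070608, 'cx': 318.74644715545963, 'cy': 199.40034908160322, 'R': array([[ 0.84789295,  0.53014965, -0.00434748],
       [ 0.40139461, -0.64728296, -0.64800242],
       [-0.34635231,  0.54769163, -0.76162587]]), 't': array([-0.51900795, -0.08505325,  1.31751225])}
slot [([281.4, 227.4], 0.89)]
collar_axis [([246.4, 268.5], 0.97)]
collar_pin [([249.1, 276.3], 0.85)]
wand_amber [([310.1, 162.2], 0.7), ([320.0, 141.7], 0.22)]
amber_line [([309.0, 147.4], 0.7)]
photometer [([275.1, 266.2], 0.92)]
rack [([342.5, 189.9], 0.76), ([249.1, 275.7], 0.25)]
wand_green []
wand_blue []
side {'fov_y': 44.424652243278246, 'cx': 320.96496650084595, 'cy': 194.53113668818213, 'R': array([[-0.9521448 , -0.30545427, -0.01086172],
       [-0.16955107,  0.5574153 , -0.8127365 ],
       [ 0.25430832, -0.77200122, -0.58253017]]), 't': array([0.56630531, 0.12856327, 1.5103903 ])}
slot [([339.0, 170.3], 0.89), ([259.6, 223.3], 0.41)]
collar_axis [([356.0, 156.4], 0.96), ([258.0, 223.2], 0.45)]
collar_pin [([349.1, 138.7], 0.52)]
wand_amber [([305.9, 275.4], 0.81), ([356.4, 273.6], 0.78), ([327.0, 257.9], 0.76)]
amber_line [([326.3, 238.1], 0.86), ([355.9, 257.9], 0.82), ([302.4, 259.5], 0.63)]
photometer [([345.4, 189.5], 0.94)]
rack [([314.7, 253.4], 0.63)]
wand_green [([308.5, 251.8], 0.73)]
wand_blue [([296.6, 244.5], 0.81)]
```

View pics/scene0.png

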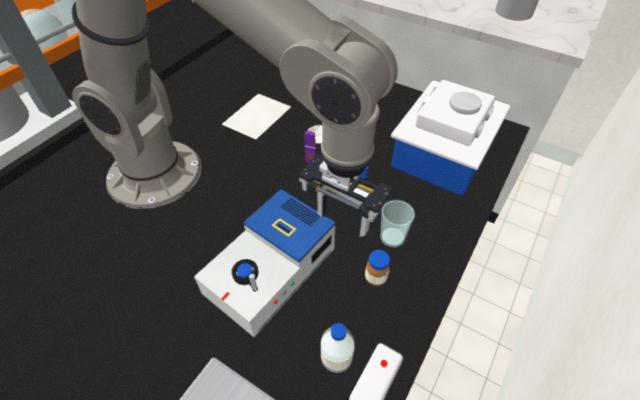

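View pics/side0.png

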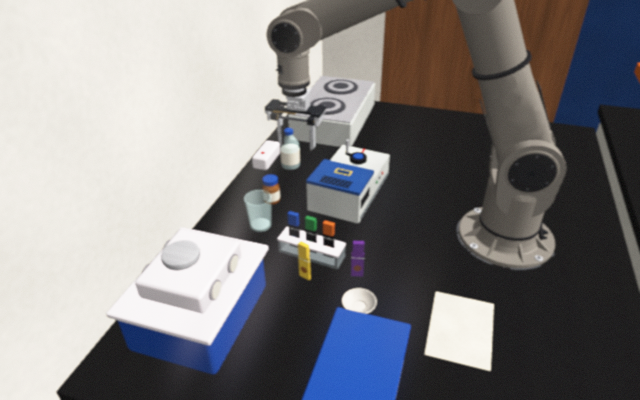

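Side view: the rack holds blue (294,220), green (311,223) and orange (329,228) handles. The yellow (304,260) and purple (357,258) wands stand outside the rack and are look-alikes. Only the one at (329,228) has an orange handle and stands in a rack place, so it fits.

```bash
cat > h.py <<'E'
from plant import *
import numpy as np,cv2
def rays(c,px,p=None):
    p=p or camera_params(c);f=200/np.tan(np.radians(p["fov_y"]/2))
    d=(np.array(px,float)-[p["cx"],p["cy"]])
    if c=="wrist":
        r=np.hypot(*d);th=r/f;v=np.r_[d/max(r,1e-9)*np.sin(th),np.cos(th)]
    else: v=np.r_[d/f,1]
    R,t=np.array(p["R"]),np.array(p["t"])
    return -R.T@t, R.T@(v/np.linalg.norm(v))
def atz(c,px,z,p=None):
    o,d=rays(c,px,p);return o+d*(z-o[2])/d[2]
def proj(c,X,p=None):
    p=p or camera_params(c);f=200/np.tan(np.radians(p["fov_y"]/2));q=p["R"]@np.array(X)+p["t"]
    return f*q[:2]/q[2]+[p["cx"],p["cy"]]
E
python3 - <<'E'
from h import *
S={"slot":([281.4,227.4],[339,170.3],.12),"axis":([246.4,268.5],[356,156.4],.103),"pin":([249.1,276.3],[349.1,138.7],.148),"phot":([275.1,266.2],[345.4,189.5],0)}
for k,(a,b,z) in S.items(): print(k,atz("scene",a,z).round(4),atz("side",b,z).round(4))
for n,px,z in [("handle_o",(329,228),.117),("handle_g",(311,223),.117),("handle_b",(294,219),.117),("line",(326.3,238.1),.082),("foot",(327,257.9),.012),("rack",(314.7,253.4),0)]: print(n,atz("side",px,z).round(4))
im=cv2.imread("pics/side0.png");cv2.imwrite("pics/c1.png",cv2.resize(im[190:290,240:400],None,fx=5,fy=5,interpolation=cv2.INTER_CUBIC)[:, :800])
E
```

```text
slot [ 0.5247 -0.0325  0.12  ] [ 0.542  -0.0332  0.12  ]
axis [ 0.516  -0.1629  0.103 ] [ 0.5172 -0.1615  0.103 ]
pin [ 0.5553 -0.1932  0.148 ] [ 0.5529 -0.1979  0.148 ]
phot [ 0.5249 -0.0763  0.    ] [ 0.5363 -0.0993 -0.    ]
handle_o [0.4877 0.2561 0.117 ]
handle_g [0.5429 0.2498 0.117 ]
handle_b [0.5954 0.2468 0.117 ]
line [0.4943 0.2606 0.082 ]
foot [0.4908 0.2663 0.012 ]
rack [0.5353 0.2462 0.    ]
```

View pics/c1.png

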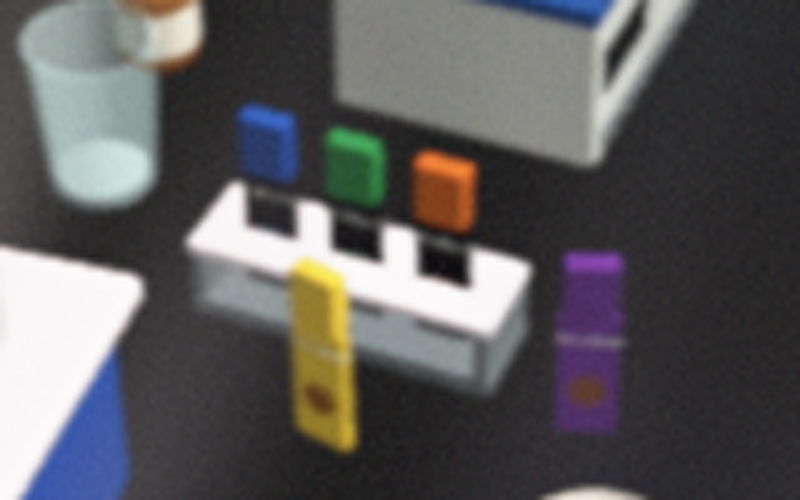

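```bash
cat >> h.py <<'E'
from scipy.spatial.transform import Rotation as Ro
def toolR(s=None): 
    s=s or observe();return Ro.from_euler("xyz",s["orientation"])
def shift(target,s=None):
    s=s or observe();return (toolR(s).inv().apply(np.array(target)-s["position"])*1000).round(1)
E
python3 - <<'E'
from h import *
print(toolR().as_matrix().round(3)); print(shift([.53,-.12,.32])); p=camera_params("wrist");print(-p["R"].T@p["t"],p["R"].round(2),p["fov_y"])
E
```

```text
[[-0.  1. -0.]
 [-0. -0. -1.]
 [-1. -0.  0.]]
[-114.5 -145.   120. ]
[0.67525819 0.085213   0.38488927] [[ 1.   -0.    0.  ]
 [-0.   -0.96  0.29]
 [ 0.   -0.29 -0.96]] 65.70646984690485
```

```bash
python3 -m pendant '[[-115,-145,120,0,0,0,0],[-115,-145,120,0,0,0,0],[-115,-145,120,0,0,0,0],[-115,-145,120,0,0,0,0],[-115,-145,120,0,0,0,0],[-115,-145,120,0,0,0,0],[-115,-145,120,0,0,0,0]]'
python3 - <<'E'
from h import *
print(observe()["position"],observe()["joint_vel"].__str__())
p=camera_params("wrist");im=capture("wrist");cv2.imwrite("pics/w1.png",im[...,::-1])
for q,z in [("slot",.12),("collar_axis",.103),("collar_pin",.148),("photometer",0)]:
    for d in pinpoint("wrist",q)[:2]: print(q,np.round(d["position"],1),round(d["conf"],2),atz("wrist",d["position"],z,p).round(4))
E
```

```text
t: 1.7
position: [0.5303, -0.1194, 0.3203]
orientation: [2.185, 1.57, 0.614]
wrist_force: [-0.5, -0.3, -0.9]
grip_width: 0.0472
[ 0.53033782 -0.11942716  0.3203467 ] [-0.01427942  0.02615096 -0.01356407  0.00110416 -0.0020821  -0.00126981
 -0.00043913]
slot [313.5 107.3] 0.75 [ 0.5253 -0.0326  0.12  ]
collar_axis [305.9 205. ] 0.65 [ 0.5144 -0.1619  0.103 ]
collar_pin [342.9 235.2] 0.96 [ 0.5615 -0.1867  0.148 ]
photometer [316.7 135.7] 0.85 [ 0.5287 -0.0781  0.    ]
```

View pics/w1.png

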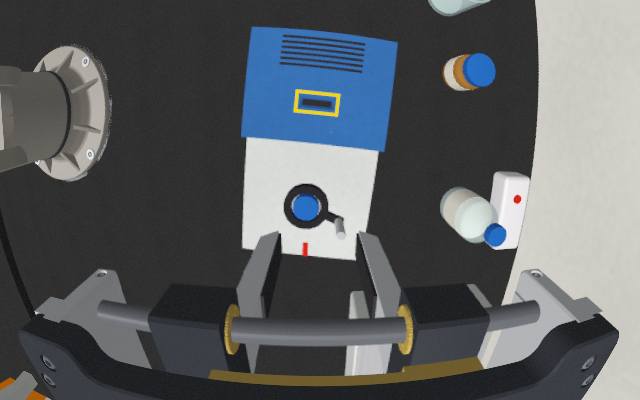

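The wrist picture shows the slot centre at (317,103), the collar at (305,207), the pin top at about (341,235) and the red mark at (305,249).

Run:
```python
from h import *
p=camera_params("wrist");im=cv2.imread("pics/w1.png").astype(int)
b,g,r=im[...,0],im[...,1],im[...,2]
y=((r>150)&(g>130)&(b<110));y[:80]=0;y[130:]=0;y[:,:280]=0;y[:,360:]=0
v,u=np.nonzero(y);pts=np.array([atz("wrist",(a,c),.12,p)[:2] for a,c in zip(u,v)])
rc=cv2.minAreaRect((pts*1000).astype(np.float32));print("yellow frame",len(u),rc,u.mean(),v.mean())
B=(b>140)&(r<90)&(b-r>70);B[180:]=0;B[:,:230]=0;B[:,410:]=0
v,u=np.nonzero(B);pts=np.array([atz("wrist",(a,c),.12,p)[:2] for a,c in zip(u,v)])
print("hood",len(u),cv2.minAreaRect((pts*1000).astype(np.float32)))
C=(b>110)&(r<90)&(b-r>60);C[:185]=0;C[230:]=0;C[:,:285]=0;C[:,325:]=0
v,u=np.nonzero(C);print("cap",u.mean(),v.mean(),atz("wrist",(u.mean(),v.mean()),.105,p))
```

```text
yellow frame 331 ((528.2449340820312, -26.546842575073242), (27.382286071777344, 53.62137222290039), 83.37519073486328) 316.66163141993957 102.64350453172206
hood 14185 ((530.4178466796875, -6.5293121337890625), (139.45654296875, 179.81478881835938), 83.73106384277344)
cap 305.2867924528302 207.4377358490566 [ 0.51325671 -0.16420995  0.105     ]
```

```bash
python3 -m pendant '[[-0,28,66,-31,0,0,0],[50,28,66,-31,0,0,0],[100,28,66,-31,0,0,0],[120,28,66,-31,0,0,0],[145,28,66,-31,0,0,0],[145,28,66,-31,0,0,0]]'
python3 - <<'E'
from h import *
s=observe();print(s["position"],toolR().as_matrix().round(3).tolist())
p=camera_params("wrist");im=capture("wrist");cv2.imwrite("pics/w2.png",im[...,::-1])
for d in pinpoint("wrist","collar_pin")[:2]: print(d["position"],d["conf"],atz("wrist",d["position"],.148,p).round(4))
p2=camera_params("side");print(proj("side",[.5587,-.1854,.148]),proj("scene",[.5587,-.1854,.148]))
E
```

```text
t: 2.55
position: [0.5563, -0.1852, 0.1718]
orientation: [-2.315, 1.565, 2.939]
wrist_force: [-0.8, -0.4, 1.0]
grip_width: 0.0468
[ 0.55628069 -0.18520423  0.1717952 ] [[-0.006, 0.857, 0.515], [0.001, 0.515, -0.857], [-1.0, -0.004, -0.004]]
[317.8, 236.6] 0.92 [ 0.5589 -0.1885  0.148 ]
[346.57056339 140.15001602] [252.55811672 274.34710951]
```

View pics/w2.png

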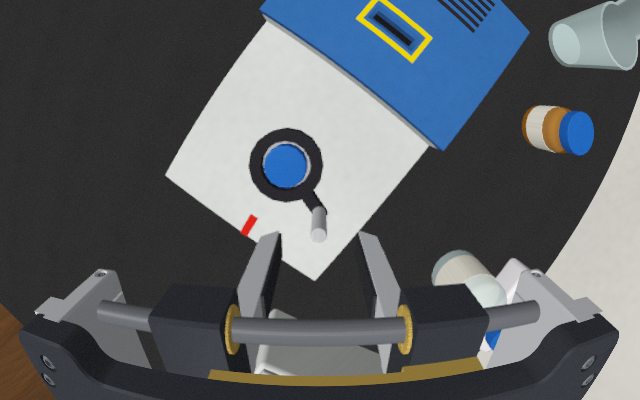

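The pin top (319,235) is between the open jaws, so I'll descend and close gently.

```bash
python3 -m pendant '[[30,0,1,0,0,0,0],[57,0,1,0,0,0,0],[57,0,1,0,0,0,0],[57,0,1,0,0,0,1],[57,0,1,0,0,0,1],[57,0,1,0,0,0,1],[57,0,1,0,0,0,1]]' 12
python3 - <<'E'
from h import *
s=observe();P=s["position"];print(P,s["wrist_force"],s["grip_width"])
ax=np.array([.513,-.165]);r=P[:2]-ax;a0=np.arctan2(r[1],r[0]);print(np.hypot(*r),np.degrees(a0))
for a in np.radians(np.r_[np.degrees(a0)-np.arange(8,70,8),-92.4,-93.5]):
    T=np.r_[ax+np.hypot(*r)*np.array([np.cos(a),np.sin(a)]),P[2]];print(np.degrees(a).round(),shift(T,s))
E
```

```text
t: 3.35
position: [0.559, -0.187, 0.1195]
orientation: [0.87, 1.569, -0.159]
wrist_force: [0.3, -0.2, -0.1]
grip_width: 0.0185
[ 0.55900996 -0.18695544  0.11954624] [ 0.2924308  -0.22030749 -0.11484278] 0.018524791208816324
0.05097997649321876 -25.509957963037245
-34.0 [-0.  -6.2  3.5]
-42.0 [ -0.  -12.8   6.1]
-50.0 [ -0.  -19.7   7.8]
-58.0 [ -0.  -26.8   8.4]
-66.0 [ -0.  -33.9   8.1]
-74.0 [ -0.  -40.9   6.8]
-82.0 [ -0.  -47.6   4.6]
-90.0 [ -0.1 -54.    1.4]
-92.0 [ -0.1 -56.2   0. ]
-94.0 [ -0.1 -57.   -0.5]
```

```bash
python3 -m pendant '[[0,0,0,0,0,0,1],[0,0,0,0,0,0,1],[0,-6,3.5,0,0,0,1],[0,-13,6,0,0,0,1],[0,-20,8,0,0,0,1],[0,-27,8.5,0,0,0,1],[0,-34,8,0,0,0,1],[0,-41,7,0,0,0,1]]' 12
python3 -c "
from h import *
s=observe();print(s['position'],s['wrist_force'],s['grip_width']);print(shift([.513-.051*.0419,-.165-.051,s['position'][2]],s))"
```

```text
t: 4.15
position: [0.5279, -0.2144, 0.119]
orientation: [0.82, 1.568, -0.21]
wrist_force: [4.7, 0.7, 1.6]
grip_width: 0.0117
[ 0.52789354 -0.21443708  0.11903444] [4.74842002 0.72889596 1.5834167 ] 0.01165293773534127
[ -0.  -15.4  -7.4]
```

```bash
python3 -m pendant '[[0,-7,-2.5,0,0,0,1],[0,-13,-5.5,0,0,0,1],[0,-16.5,-7.5,0,0,0,1],[0,-17,-7.5,0,0,0,1],[0,-17,-7.5,0,0,0,1],[0,-17,-7.5,0,0,0,1],[0,-17,-7.5,0,0,0,1]]'
python3 - <<'E'
from h import *
s=observe();print(s['position'],s['wrist_force'],s['grip_width']);r=s['position'][:2]-[.513,-.165];print(np.degrees(np.arctan2(r[1],r[0])))
for c in ["side","scene"]:
    im=capture(c)
    for d in pinpoint(c,"collar_pin")[:2]:
        P=atz(c,d["position"],.148);r=P[:2]-[.513,-.165];print(c,d,P.round(4),np.degrees(np.arctan2(r[1],r[0])))
E
```

```text
t: 4.85
position: [0.5085, -0.2162, 0.1187]
orientation: [-2.547, 1.57, 2.707]
wrist_force: [-0.3, 0.1, 8.7]
grip_width: 0.0115
[ 0.5084839  -0.21617895  0.11871542] [-0.25569263  0.11297564  8.66983937] 0.011534918182824082
-95.04279097351014
side {'position': [365.7, 137.1], 'conf': 0.58} [ 0.5    -0.2258  0.148 ] -102.09558289827534
scene {'position': [222.4, 273.0], 'conf': 0.84} [ 0.5006 -0.2176  0.148 ] -103.24895604207708
scene {'position': [395.6, 238.1], 'conf': 0.74} [0.782  0.0664 0.148 ] 40.70517716355204
```

```bash
python3 -m pendant '[[0,-17,-7.5,0,0,0,0],[0,0,0,0,0,0,0],[0,0,0,0,0,0,0],[-30,0,0,0,0,0,0],[-80,0,0,0,0,0,0],[-130,0,0,0,0,0,0],[-180,0,0,0,0,0,0],[-180,0,0,0,0,0,0]]'
python3 - <<'E'
from h import *
s=observe();print(s['position'],s['joint_pos'].__str__())
p=camera_params("wrist");im=capture("wrist");cv2.imwrite("pics/w3.png",im[...,::-1])
for q,z in [("collar_pin",.148),("collar_axis",.103)]:
  for d in pinpoint("wrist",q)[:2]: print(q,d["position"],d["conf"],atz("wrist",d["position"],z,p).round(4))
print(shift([.50,.255,.30],s),toolR(s).as_matrix().round(3).tolist())
E
```

```text
t: 5.85
position: [0.5102, -0.2173, 0.3046]
orientation: [0.752, 1.563, -0.278]
wrist_force: [0.2, 0.2, -0.8]
grip_width: 0.0467
[ 0.51020083 -0.21726752  0.3046399 ] [ 0.16855667  0.14506398  0.13329629  1.76432724 -0.0205969   1.22580524
  0.84799681]
collar_pin [318.7, 184.0] 0.84 [ 0.5121 -0.2157  0.148 ]
collar_axis [338.8, 140.6] 0.56 [ 0.511  -0.1653  0.103 ]
[   3.6  234.3 -410.2] [[0.007, 0.857, 0.515], [-0.002, 0.515, -0.857], [-1.0, 0.005, 0.006]]
```

View pics/w3.png

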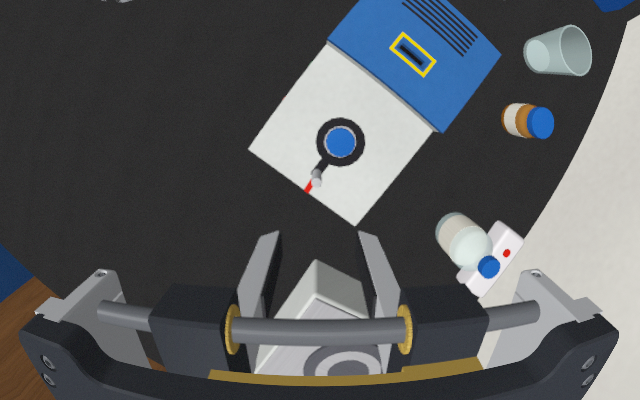

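I mistyped the first row of that call, which nudged the pin on and back. I'll check the collar in a crop before leaving it.

Run:
```python
from h import *
im=cv2.imread("pics/w3.png");cv2.imwrite("pics/c3.png",cv2.resize(im[105:205,280:390],None,fx=5,fy=5,interpolation=cv2.INTER_CUBIC))
```

```text
(no output)
```

View pics/c3.png

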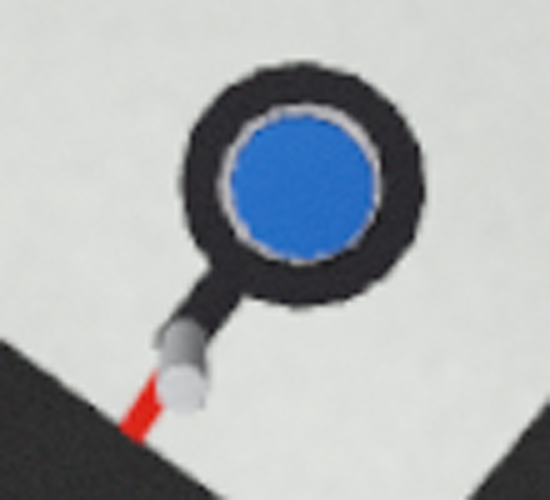

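Run:
```python
from h import *
p=camera_params("wrist")
f=lambda u,v,z:atz("wrist",(280+u/5-.4,105+v/5-.4),z,p)[:2]
c=f(303,184,.103);print(c)
for n,q in [("pinbase",f(181,336,.098)),("pintop",f(182,388,.148)),("mark",f(142,420,.085)),("armmid",f(212,292,.098))]:
    d=q-c;print(n,d.round(4),np.degrees(np.arctan2(d[1],d[0])),np.radians(-6.4-np.degrees(np.arctan2(d[1],d[0]))))
```

```text
[ 0.50803896 -0.16326305]
pinbase [-0.0054 -0.0485] -96.35139619179144 1.5699480303126492
pintop [-0.0042 -0.0493] -94.89891998149427 1.5445975381360741
mark [-0.0013 -0.0754] -91.01726304641372 1.4768498441860467
armmid [-0.0045 -0.035 ] -97.40602134213627 1.5883547115605068
```

The collar reads about 1.55 rad, which is at the stop just past the mark. Next is the rack.

```bash
python3 -m pendant '[[0,234,-410,64,0,0,0],[0,234,-410,64,0,0,0],[0,234,-410,64,0,0,0],[0,234,-410,64,0,0,0],[0,234,-410,64,0,0,0],[0,234,-410,64,0,0,0],[0,234,-410,64,0,0,0],[0,234,-410,64,0,0,0]]'
python3 -c "
from h import *
s=observe();print(s['position'],s['joint_pos']);R=toolR(s);print(R.as_matrix().round(3).tolist(),shift([.5,.255,.3],s))"
```

```text
t: 6.8
position: [0.5011, 0.1214, 0.2966]
orientation: [-0.745, 1.567, -2.789]
wrist_force: [0.5, 0.6, -0.4]
grip_width: 0.0468
[0.50114237 0.12144972 0.29662781] [-0.27210696  0.09652695 -0.09768491  1.8340433   0.0099668   1.21487102
 -0.84612338]
[[-0.003, 0.89, -0.456], [-0.001, -0.456, -0.89], [-1.0, -0.002, 0.002]] [  -3.5  -61.9 -118.3]
```

```bash
python3 -m pendant '[[0,-62,-118,62,0,0,0],[0,-62,-118,62,0,0,0],[0,-62,-118,62,0,0,0],[0,-62,-118,62,0,0,0],[0,-62,-118,62,0,0,0],[0,-62,-118,62,0,0,0],[0,-62,-118,62,0,0,0],[0,-62,-118,62,0,0,0]]'
python3 - <<'E'
from h import *
s=observe();print(s['position'],s['joint_pos'],toolR(s).as_matrix().round(3).tolist())
p=camera_params("wrist");im=capture("wrist");cv2.imwrite("pics/w4.png",im[...,::-1])
for q,z in [("wand_amber",.012),("amber_line",.082),("rack",0)]:
  for d in pinpoint("wrist",q)[:3]: print(q,np.round(d["position"],1),d["conf"],atz("wrist",d["position"],z,p).round(4))
E
```

```text
t: 7.6
position: [0.4994, 0.253, 0.2963]
orientation: [0.558, 1.567, -2.568]
wrist_force: [-0.6, 0.3, -0.2]
grip_width: 0.047
[0.49941891 0.2529584  0.29626596] [-0.50213487  0.17365323 -0.09387628  1.74505879  0.01711022  1.2276253
 -2.15640339] [[-0.003, 0.015, -1.0], [-0.002, -1.0, -0.015], [-1.0, 0.002, 0.003]]
wand_amber [317.1 168.8] 0.89 [0.4917 0.2553 0.012 ]
wand_amber [291.5 227.1] 0.88 [0.3955 0.2954 0.012 ]
wand_amber [255.  139.7] 0.66 [0.5362 0.35   0.012 ]
amber_line [311.7 178.3] 0.92 [0.493  0.2622 0.082 ]
amber_line [247.3 145.7] 0.86 [0.5357 0.3462 0.082 ]
amber_line [555.2  29.3] 0.71 [ 0.7468 -0.1123  0.082 ]
rack [317.8 134.4] 0.92 [0.5433 0.255  0.    ]
rack [317.  134.9] 0.32 [0.5425 0.2562 0.    ]
```

View pics/w4.png

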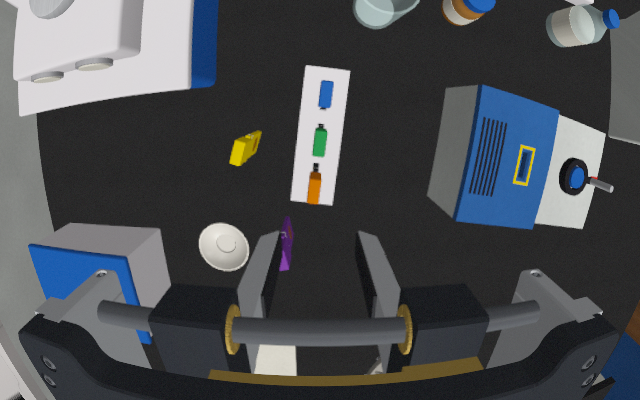

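Orange handle at (314,188) at the near end of the rack, green (320,140), blue (326,95). The purple (287,240) and yellow (245,148) look-alikes stand outside. The collar arm still lies on the red mark at (593,180).

Run:
```python
from h import *
p=camera_params("wrist");im=cv2.imread("pics/w4.png");hsv=cv2.cvtColor(im,cv2.COLOR_BGR2HSV)
W=(hsv[...,1]<40)&(hsv[...,2]>190);W[:60]=0;W[210:]=0;W[:,:285]=0;W[:,355:]=0
v,u=np.nonzero(W);pts=np.array([atz("wrist",(a,c),.053,p)[:2] for a,c in zip(u,v)])*1000
print("rack",cv2.minAreaRect(pts.astype(np.float32)))
def hue(a,b,n):
    M=(hsv[...,0]>=a)&(hsv[...,0]<=b)&(hsv[...,1]>120)&(hsv[...,2]>90);M[:75]=0;M[210:]=0;M[:,:300]=0;M[:,335:]=0
    v,u=np.nonzero(M);print(n,len(u),u.min(),u.max(),v.min(),v.max())
    for z in (.137,.097): print(z,cv2.minAreaRect(np.array([atz("wrist",(a,c),z,p)[:2]*1000 for a,c in zip(u,v)],np.float32)))
hue(5,18,"o");hue(50,75,"g");hue(100,120,"b")
M=((hsv[...,0]>=5)&(hsv[...,0]<=18)&(hsv[...,1]>120)).astype(bool)
for r in range(172,206,3): print(r,[im[r,c].tolist() for c in (312,315)],np.nonzero(M[r,300:335])[0][[0,-1]]+300 if M[r,300:335].any() else 0)
```

```text
rack ((546.0297241210938, 254.30838012695312), (59.839012145996094, 190.14495849609375), 84.47154235839844)
o 359 307 320 172 204
0.137 ((494.5473937988281, 259.2610778808594), (13.236279487609863, 38.00936508178711), 82.27751922607422)
0.097 ((483.9300231933594, 259.5917053222656), (14.79613208770752, 42.488677978515625), 82.27750396728516)
g 297 313 326 128 155
0.137 ((547.1390380859375, 254.00367736816406), (12.556375503540039, 30.131620407104492), 83.5418701171875)
0.097 ((542.7194213867188, 253.71475219726562), (14.036097526550293, 33.68257141113281), 83.54183959960938)
b 308 319 332 81 107
0.137 ((600.298583984375, 249.02243041992188), (12.570836067199707, 29.404916763305664), 84.9430160522461)
0.097 ((602.1437377929688, 248.146484375), (14.052291870117188, 32.870269775390625), 84.94294738769531)
172 [[38, 79, 126], [18, 55, 99]] [312 316]
175 [[11, 67, 121], [2, 64, 121]] [311 320]
178 [[0, 70, 135], [6, 68, 127]] [310 320]
181 [[0, 114, 199], [0, 115, 201]] [310 320]
184 [[0, 118, 202], [0, 117, 202]] [309 320]
187 [[0, 118, 202], [0, 120, 202]] [308 319]
190 [[0, 117, 202], [0, 118, 204]] [308 319]
193 [[0, 119, 203], [0, 120, 204]] [308 318]
196 [[0, 120, 205], [0, 121, 205]] [308 318]
199 [[0, 120, 204], [0, 121, 206]] [307 317]
202 [[0, 119, 201], [0, 122, 206]] [307 317]
205 [[44, 42, 44], [45, 44, 44]] 0
```

```bash
python3 -m pendant '[[50,-4.5,8.5,0.5,0,0,0],[100,-4.5,8.5,0.5,0,0,0],[120,-4.5,8.5,0.5,0,0,0],[120,-4.5,8.5,0.5,0,0,0],[120,-4.5,8.5,0.5,0,0,0],[120,-4.5,8.5,0.5,0,0,0]]'
python3 - <<'E'
from h import *
s=observe();R=toolR(s).as_matrix();print(s['position'],R.round(4).tolist(),np.degrees(np.arctan2(R[1,1],R[0,1])),shift([.4913,.2596,.101],s))
p=camera_params("wrist");im=capture("wrist");cv2.imwrite("pics/w5.png",im[...,::-1]);hsv=cv2.cvtColor(im,cv2.COLOR_RGB2HSV)
M=(hsv[...,0]>=5)&(hsv[...,0]<=18)&(hsv[...,1]>150)&(hsv[...,2]>165)
n,l,st,ce=cv2.connectedComponentsWithStats(M.astype(np.uint8))
for i in range(1,n):
    if st[i,4]>60:
        v,u=np.nonzero(l==i);print(st[i],cv2.minAreaRect(np.array([atz("wrist",(a,c),.137,p)[:2]*1000 for a,c in zip(u,v)],np.float32)))
E
```

```text
t: 8.4
position: [0.4926, 0.2583, 0.1801]
orientation: [-2.579, 1.569, 0.575]
wrist_force: [-0.3, -0.3, 1.2]
grip_width: 0.0474
[0.4925603  0.25828695 0.18006255] [[0.0017, 0.0125, -0.9999], [0.0011, -0.9999, -0.0125], [-1.0, -0.0011, -0.0018]] -89.28094265767535 [79.1 -1.2  1.4]
[309 206  20  35 557] ((490.57476806640625, 258.93597412109375), (12.655341148376465, 28.32245445251465), 83.72232818603516)
```

```bash
python3 -m pendant '[[0,-1,1.5,6,0,0,0],[20,-1,1.5,6,0,0,0],[50,-1,1.5,6,0,0,0],[79,-1,1.5,6,0,0,0],[79,-1,1.5,6,0,0,0],[79,-1,1.5,6,0,0,0],[79,-1,1.5,6,0,0,0]]'
python3 -m pendant '[[0,0,0,0,0,0,1],[0,0,0,0,0,0,1],[0,0,0,0,0,0,1],[0,0,0,0,0,0,1],[0,0,0,0,0,0,1],[0,0,0,0,0,0,1],[0,0,0,0,0,0,1],[0,0,0,0,0,0,1]]' 25
python3 -c "
from h import *
s=observe();R=toolR(s).as_matrix();print(s['position'],R.round(4).tolist(),np.degrees(np.arctan2(R[1,1],R[0,1])),s['wrist_force'])"
```

```text
t: 9.15
position: [0.4913, 0.2595, 0.1015]
orientation: [-2.486, 1.568, 0.563]
wrist_force: [0.0, -0.1, 0.3]
grip_width: 0.0467
t: 9.95
position: [0.4903, 0.2588, 0.0996]
orientation: [-2.587, 1.571, 0.462]
wrist_force: [-1.6, -0.6, 4.9]
grip_width: 0.0139
[0.49027987 0.25883617 0.09960397] [[0.0001, -0.0927, -0.9957], [0.0, -0.9957, 0.0927], [-1.0, -0.0, -0.0001]] -95.31969237621209 [-1.55615405 -0.63816278  4.85772019]
```

```bash
python3 -m pendant '[[-40,0,0,0,0,0,1],[-80,0,0,0,0,0,1],[-120,0,0,0,0,0,1],[-160,0,0,0,0,0,1],[-200,0,0,0,0,0,1],[-200,0,0,0,0,0,1]]'
python3 -m pendant '[[0,45,-10,0,0,0,1],[0,90,-20,0,0,0,1],[0,135,-30,0,0,0,1],[0,180,-40,0,0,0,1],[0,225,-50,0,0,0,1],[0,260,-60,1,0,0,1],[0,281,-64,1,0,0,1],[0,281,-64,1,0,0,1]]'
python3 - <<'E'
from h import *
s=observe();R=toolR(s).as_matrix();print(s['position'],np.degrees(np.arctan2(R[1,1],R[0,1])),s['grip_width'],s['joint_pos'])
p=camera_params("wrist");im=capture("wrist");cv2.imwrite("pics/w6.png",im[...,::-1])
E
```

```text
t: 10.55
position: [0.492, 0.2599, 0.3046]
orientation: [-2.48, 1.563, 0.569]
wrist_force: [-0.5, 0.8, -1.3]
grip_width: 0.0138
t: 11.35
position: [0.5277, -0.0303, 0.2987]
orientation: [0.957, 1.57, -2.299]
wrist_force: [0.2, 0.5, -0.4]
grip_width: 0.0138
[ 0.52766037 -0.03031654  0.29874367] -96.58411717867922 0.013809080312485079 [-0.19484006  0.10768055  0.1421001   1.81949876 -0.01526267  1.21642913
 -1.73395353]
```

View pics/w6.png

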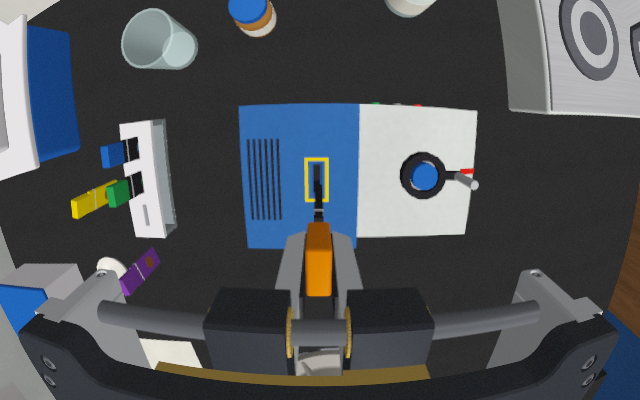

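```bash
cat > sl.py <<'E'
from h import *
def slot(name,z=.12):
    s=observe();p=camera_params("wrist");im=capture("wrist");cv2.imwrite(f"pics/{name}.png",im[...,::-1]);hsv=cv2.cvtColor(im,cv2.COLOR_RGB2HSV)
    M=(hsv[...,0]>=22)&(hsv[...,0]<=34)&(hsv[...,1]>130)&(hsv[...,2]>130);M[:,:260]=0;M[:,380:]=0;M[:90]=0;M[300:]=0
    v,u=np.nonzero(M);P=np.array([atz("wrist",(a,c),z,p)[:2]*1000 for a,c in zip(u,v)])
    R=toolR(s).as_matrix()
    print("tcp",s['position'].round(4),"jaw",np.degrees(np.arctan2(R[1,1],R[0,1])).round(2),"tilt",R[:,0].round(4))
    print("frame",len(u),u.min(),u.max(),v.min(),v.max(),cv2.minAreaRect(P.astype(np.float32)))
    return im,p,s
E
python3 - <<'E'
from sl import *
slot("w7")
E
```

```text
tcp [ 0.5277 -0.0282  0.2988] jaw -96.46 tilt [-9.e-04 -3.e-04 -1.e+00]
frame 320 307 329 158 201 ((528.1429443359375, -26.65291404724121), (26.591394424438477, 52.55765151977539), 83.54070281982422)
```

```bash
python3 -m pendant '[[30,-1,0,0,0,0,1],[50,-1,0,0,0,0,1],[70,-1,0,0,0,0,1],[78,-1,0,0,0,0,1],[78,-1,0,0,0,0,1],[78,-1,0,0,0,0,1],[78,-1,0,0,0,0,1]]'
python3 - <<'E'
from sl import *
im,p,s=slot("w8");cv2.imwrite("pics/c8.png",cv2.resize(im[130:310,260:380,::-1],None,fx=3.3,fy=3.3,interpolation=cv2.INTER_CUBIC))
si=capture("side");cv2.imwrite("pics/side8.png",si[...,::-1]);sc=capture("scene");cv2.imwrite("pics/scene8.png",sc[...,::-1])
for c in("side","scene"):print(c,pinpoint(c,"amber_line")[:2],proj(c,s["position"]-[0,0,.0176]),pinpoint(c,"slot")[:1],proj(c,[.5282,-.0266,.12]))
f=lambda a,b,i,y0,x0:cv2.resize(i[y0:y0+100,x0:x0+100,::-1],(400,400),interpolation=cv2.INTER_CUBIC)
cv2.imwrite("pics/c9.png",np.hstack([f(0,0,sc,150,230),f(0,0,si,110,290)]))
E
```

```text
t: 12.15
position: [0.5286, -0.0256, 0.2225]
orientation: [-2.921, 1.569, 0.111]
wrist_force: [0.3, -0.2, 0.0]
grip_width: 0.0141
tcp [ 0.5286 -0.0256  0.2225] jaw -96.3 tilt [ 1.4e-03  2.0e-04 -1.0e+00]
frame 479 307 335 171 225 ((528.6079711914062, -27.31234359741211), (27.317901611328125, 53.684993743896484), 83.11087799072266)
side [{'position': [302.3, 258.6], 'conf': 0.87}, {'position': [343.8, 147.3], 'conf': 0.77}] [342.72076368 149.57379541] [{'position': [340.4, 169.7], 'conf': 0.87}] [342.51815948 172.01236645]
scene [{'position': [284.5, 204.4], 'conf': 0.76}, {'position': [354.7, 154.6], 'conf': 0.76}] [281.80914411 204.13949075] [{'position': [285.6, 227.3], 'conf': 0.58}] [283.93081808 226.36034793]
```

View pics/c8.png

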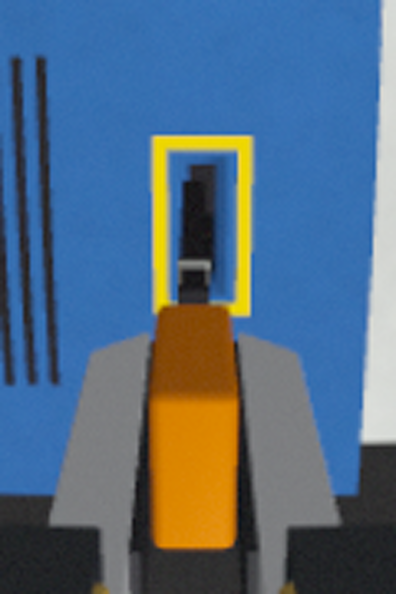

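Run:
```python
from h import *
s=observe();p=camera_params("wrist");P=s["position"];print(P)
th=np.radians(-6.4);X=np.array([np.cos(th),np.sin(th)]);Y=np.array([-X[1],X[0]])
def loc(u,v,z,n):
    q=atz("wrist",(260+u/3.3-.35,130+v/3.3-.35),z,p)[:2]
    print(n,"rel tcp (px,py) mm",((q-P[:2])@X*1000).round(2),((q-P[:2])@Y*1000).round(2))
fz=P[2]-.0876
loc(196,180,fz+.001,"foot far edge"); loc(182,200,fz+.01,"left edge");loc(213,200,fz+.01,"right edge")
loc(195,262,P[2]-.0176,"white line far"); 
loc(203,136,.12,"frame far");loc(203,315,.12,"frame near");loc(203,166,.117,"slot far")
loc(152,200,.12,"frame L");loc(253,200,.12,"frame R")
for k in [.5282,-.0266],[.5286,-.0273]:print("slot",(np.array(k)-P[:2])@X*1000,(np.array(k)-P[:2])@Y*1000)
```

```text
[ 0.52807931 -0.02590754  0.22168377]
foot far edge rel tcp (px,py) mm 18.16 0.55
left edge rel tcp (px,py) mm 15.03 4.2
right edge rel tcp (px,py) mm 15.04 -3.87
white line far rel tcp (px,py) mm 18.16 0.86
frame far rel tcp (px,py) mm 27.13 -1.42
frame near rel tcp (px,py) mm -26.61 -1.64
slot far rel tcp (px,py) mm 17.78 -1.48
frame L rel tcp (px,py) mm 8.52 13.04
frame R rel tcp (px,py) mm 8.57 -15.75
slot 0.19712806681453546 -0.674691114155223
slot 0.6726634870231584 -1.3257410846851176
```

View pics/c9.png

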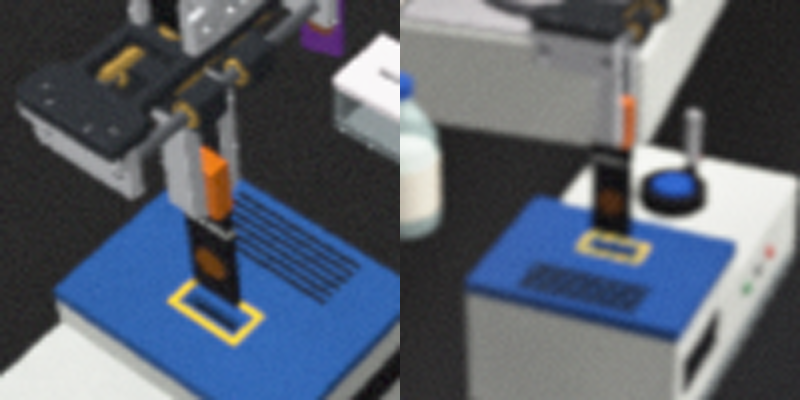

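```bash
python3 -m pendant '[[0,1.6,0.9,0,0,0,1],[5,1.6,0.9,0,0,0,1],[10,1.6,0.9,0,0,0,1],[14,1.6,0.9,0,0,0,1],[18,1.6,0.9,0,0,0,1],[22,1.6,0.9,0,0,0,1],[22,1.6,0.9,0,0,0,1],[22,1.6,0.9,0,0,0,1]]'
python3 -c "
from sl import *
slot('w10');print(observe()['wrist_force'],observe()['grip_width'])"
```

```text
t: 13.3
position: [0.527, -0.0274, 0.1995]
orientation: [0.391, 1.571, -2.86]
wrist_force: [-0.6, -0.2, -0.4]
grip_width: 0.014
tcp [ 0.527  -0.0274  0.1995] jaw -96.32 tilt [-2.e-04 -0.e+00 -1.e+00]
frame 574 303 335 175 233 ((528.2581787109375, -26.69461441040039), (27.591962814331055, 53.7961540222168), 83.3260726928711)
[-0.44118633 -0.12069017 -2.62654781] 0.013720066210438212
```

```bash
python3 -m pendant '[[8,0,0,0,0,0,1],[16,0,0,0,0,0,1],[24,0,0,0,0,0,1],[32,0,0,0,0,0,1],[40,0,0,0,0,0,1],[48,0,0,0,0,0,1],[48,0,0,0,0,0,1],[48,0,0,0,0,0,1]]'
python3 -c "
from h import *
s=observe();print(s['position'],s['wrist_force'],s['torque'],s['grip_width'])"
```

```text
t: 14.15
position: [0.5269, -0.0274, 0.1514]
orientation: [0.268, 1.57, -2.983]
wrist_force: [-0.3, -0.7, -1.3]
grip_width: 0.0143
[ 0.52687693 -0.02740746  0.15136917] [-0.2773394  -0.71992219 -1.27181191] [0.10952886 0.07557079 0.02676911] 0.01431027126741199
```

Free, with no contact force. The last 14 mm goes slowly, then I'll check the line visually.

```bash
python3 -m pendant '[[4,0,0,0,0,0,1],[8,0,0,0,0,0,1],[11,0,0,0,0,0,1],[13.5,0,0,0,0,0,1],[13.5,0,0,0,0,0,1],[13.5,0,0,0,0,0,1],[13.5,0,0,0,0,0,1],[13.5,0,0,0,0,0,1]]'
python3 - <<'E'
from sl import *
im,p,s=slot("w11");print(s['wrist_force'],s['torque'],s['grip_width'])
sc=capture("scene");si=capture("side")
for c in("side","scene"):
  d=pinpoint(c,"amber_line");print(c,[(np.round(x["position"],1),round(x["conf"],2)) for x in d],proj(c,[.528,-.0268,.12]))
  d=pinpoint(c,"collar_pin");print([(np.round(x["position"],1),round(x["conf"],2),atz(c,x["position"],.148).round(3)) for x in d])
a=cv2.resize(im[160:320,260:400,::-1],(440,503),interpolation=cv2.INTER_CUBIC)
b=cv2.resize(sc[195:245,255:305,::-1],(250,250),interpolation=cv2.INTER_CUBIC);c=cv2.resize(si[135:190,310:365,::-1],(250,250),interpolation=cv2.INTER_CUBIC)
cv2.imwrite("pics/c11.png",np.hstack([a[:500],np.vstack([b,c])]))
E
```

```text
t: 14.95
position: [0.527, -0.0274, 0.1381]
orientation: [3.121, 1.571, -0.13]
wrist_force: [0.4, -0.2, -0.0]
grip_width: 0.0139
tcp [ 0.527  -0.0274  0.1381] jaw -96.32 tilt [ 1.e-04 -0.e+00 -1.e+00]
frame 535 299 339 195 232 ((541.7346801757812, -28.562210083007812), (27.531410217285156, 26.604267120361328), 82.55570983886719)
[ 0.44335655 -0.24229765 -0.01696219] [0.09284244 0.0640899  0.00780452] 0.013855125659642175
side [(array([357.6, 258. ]), 0.71), (array([302.9, 257.2]), 0.59), (array([342.1, 170.7]), 0.54)] [342.59397424 171.99001393]
[(array([364. , 135.7]), 0.55, array([ 0.508, -0.234,  0.148]))]
scene [(array([307.3, 145.6]), 0.87), (array([285.5, 225.1]), 0.66), (array([355.2, 155.3]), 0.63)] [283.81758205 226.38136524]
[(array([224.5, 276.9]), 0.78, array([ 0.511, -0.223,  0.148])), (array([243.8, 266.8]), 0.64, array([ 0.531, -0.181,  0.148]))]
```

View pics/c11.png

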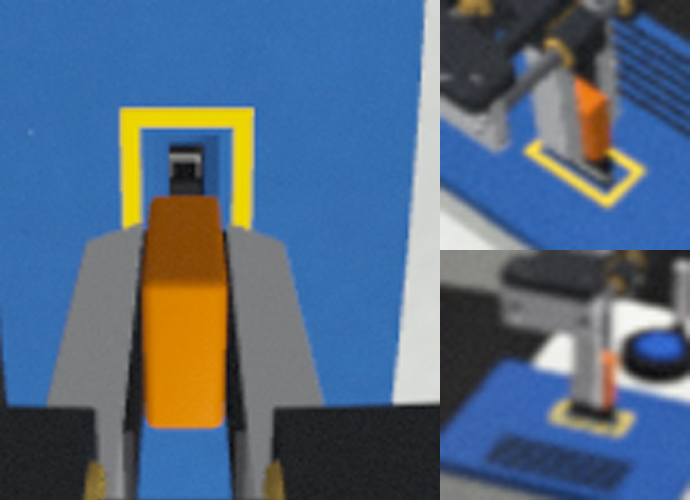

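The blade sits centred in the slot mouth (column 187 in the crop, frame 120–254), with the white line at mouth level (187,156). I'll do one numeric check of the line height, then hand in.

Run:
```python
from h import *
p=camera_params("wrist");s=observe();P=s["position"];th=np.radians(-6.4);X=np.array([np.cos(th),np.sin(th)])
for v in (149,156,164):
    o,d=rays("wrist",(260+187*140/440-.3,160+v*160/503-.3),p)
    k=((P[:2]@X+.0181)-o[:2]@X)/(d[:2]@X);print(v,(o+k*d).round(4))
im=cv2.imread("pics/w11.png")
print(im[200:220,319].tolist());print(s["joint_vel"].round(4),s["t"])
```

```text
149 [ 0.545  -0.0289  0.116 ]
156 [ 0.545  -0.0288  0.1208]
164 [ 0.545  -0.0288  0.126 ]
[[141, 175, 190], [176, 110, 55], [173, 108, 53], [161, 102, 54], [158, 97, 46], [123, 75, 38], [73, 47, 28], [25, 23, 22], [55, 54, 56], [125, 128, 127], [114, 115, 114], [78, 78, 78], [25, 23, 23], [23, 19, 22], [26, 23, 26], [27, 26, 23], [22, 24, 25], [31, 28, 27], [45, 40, 41], [49, 41, 43]]
[-0.0006  0.0001  0.0003 -0.      0.0011  0.0003 -0.0006] 15.3
```

```bash
python3 -c "
from plant import *
print(hand_in());s=observe();print(s['t'],s['wrist_force'],s['grip_width'])"
```

```text
the job is handed in; nothing more can be done
None
the job is handed in; nothing more can be done
```

I turned the collar clockwise by its pin to about 1.55 rad, at the stop just past the red mark. I then took the orange-handled filter from the rack and lowered it into the slot. I handed the job in at about 15 s with the filter still held there; no verdict was reported.

**Last checks:**
- **White line:** about z 0.121 m by the wrist camera and 0.1205 m from the grip height, against 0.120 m for the blue top.
- **Fit:** the blade looked centred in the slot and upright, and its turn matched the photometer within about 0.2°.
- **Grip and rest:** the opening was 13.9 mm on the 14 mm handle, the wrist force was below 0.6 N, and the arm was still.

**What went wrong or disagreed:**
- **Pin nudge:** while releasing the pin I mistyped one row, which pushed it on and back. A close crop afterwards still showed the arm on the mark, at about 1.55 rad.
- **Collar at the end:** the scene and side cameras put the pin near the mark, but their readings were 6–20 mm off the pin's true radius. The final collar check therefore rests on the earlier wrist pictures.
- **Bystanders:** the other filters and the glassware were never touched as far as I could see, but I did not measure them again at the end.

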